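Pack the glass bottle in its cradle and send the parcel tray on

TASK

Pick up the upright green bottle and lay it gently on its side in the tray's cradle, body in the wide notch and neck in the narrow one, while the tray stays in the blue outline. Then let go of the bottle and slide the loaded tray sideways over the table, without lifting it, until it stands squarely inside the yellow outline, with the bottle still lying in its cradle. Leave the other goods where they are.

Things in the scene. Friction and masses are not known exactly. Their poses are not given: they have to be found in the camera images.
- bottle_mid (a point): Middle of the loose green glass bottle (paper label, red cap), on its axis, 76 mm above its underside; z runs from base to cap. It starts upright on the table, in a row with a red can and a honey jar, in any order. 152 mm tall, about 0.3 kg. Body 52 mm diameter up to 84 mm above the base, shoulder narrowing to 104 mm, neck 23 mm diameter to 136 mm, then the cap. Grip it across the body.
- bottle_cap (a point): Centre of the top of the bottle's cap (27 mm diameter, 16 mm high), 76 mm along z from bottle_mid.
- cradle (a point): Point on the loose plywood tray's centre, 42 mm above its underside. With the bottle laid right, bottle_mid lies here and its base-to-cap axis points along this point's +y, level; z up. Tray 150 mm (x) by 220 mm (y), about 0.5 kg, open on top: floor 8 mm thick, walls 10 mm thick, 36 mm high all round. Inside stand only the two grey notches; between them the tray is empty.
- wide_notch (a point): Wide grey V notch of the tray, where the bottle's body rests, 68 mm across in tray x, 16 mm thick, top 34 mm above the table. The point is on the axis of the laid bottle, 58 mm from cradle towards -y.
- narrow_notch (a point): Narrow grey V notch of the tray, where the bottle's neck rests, 43 mm across in tray x, 10 mm thick, top 42 mm above the table. The point is on the axis of the laid bottle, 44 mm from cradle towards +y.
- near_wall (a point): Middle of the top edge of the tray's long wall nearer the robot (tray x = -70 mm), 36 mm above the table, 10 mm thick. It can be pinched from above here to slide the tray: 39 mm free to the laid bottle, whose top is 68 mm above the table.
- blue_mark_centre (a point): Centre, on the table, of the blue tape outline in which the tray starts. Inner opening 180 mm (x) by 250 mm (y), tape 12 mm wide and flat. Tray y runs along mark y.
- yellow_mark_centre (a point): Centre, on the table, of the yellow tape outline where the loaded tray must go, beside the blue one (to its left or its right). Same size and axes as the blue one: tray x and y along mark x and y, with 15 mm to spare on each side.
- red_can_mid (a point): Bystander: red food can, 66 mm diameter, 72 mm tall, upright; point half-way up.
- honey_jar_mid (a point): Bystander: small amber jar with yellow lid, 62 mm diameter, 75 mm tall, upright; point half-way up.
- fish_tin_mid (a point): Bystander: flat yellow oval tin, 130 x 60 mm, 28 mm high, at the left side of the table; point half-way up.
- flat_can_mid (a point): Bystander: flat blue round tin, 84 mm diameter, 45 mm high, at the right side of the table; point half-way up.
- tall_can_mid (a point): Bystander: green food can, 73 mm diameter, 105 mm tall, at the left side of the table; point half-way up.
Mind the look-alikes: they are no part of the job. What is shaped like the part that bears bottle_mid but purple is not meant.

How it is judged:
On the way, in this order (a step that is already met when the one before it is completed fails the run):
1. the bottle lies in the cradle, cap towards the narrow notch, let go, with the tray still in the blue outline (x of bottle_mid in the frame of cradle between -0.006 and 0.006 m and y of bottle_mid in the frame of cradle between -0.015 and 0.015 m and z of bottle_mid in the frame of cradle between -0.006 and 0.006 m and y of bottle_cap in the frame of cradle above 0.05 m and angle between the z axis of bottle_mid and the y axis of cradle, either way round below 0.1 rad and x of cradle in the frame of blue_mark_centre between -0.025 and 0.025 m and y of cradle in the frame of blue_mark_centre between -0.025 and 0.025 m and angle between the y axis of cradle and the y axis of blue_mark_centre, either way round below 0.2 rad and contact force between bottle and the fingers below 0.05 N), for 0.3 s.
2. the loaded tray stands squarely inside the yellow outline (x of bottle_mid in the frame of cradle between -0.006 and 0.006 m and y of bottle_mid in the frame of cradle between -0.015 and 0.015 m and z of bottle_mid in the frame of cradle between -0.006 and 0.006 m and y of bottle_cap in the frame of cradle above 0.05 m and angle between the z axis of bottle_mid and the y axis of cradle, either way round below 0.1 rad and x of cradle in the frame of yellow_mark_centre between -0.016 and 0.016 m and y of cradle in the frame of yellow_mark_centre between -0.016 and 0.016 m and angle between the y axis of cradle and the y axis of yellow_mark_centre, either way round below 0.13 rad), for 0.2 s.
At the end, for the whole second after the job is handed in: Tray flat on the table inside the yellow outline (centre within 16 mm along each mark axis, turned under 0.13 rad), bottle at rest in the cradle: middle within 6 mm of the cradle point across and in height, 15 mm along; axis within 0.1 rad of tray y, cap towards +y (all of step 2 and linear speed of each of bottle, tray below 0.02 m/s and height (world z) of cradle below 0.045 m); the robot touches nothing.
It fails at once if the tray is lifted (more than 12 mm) or tipped (more than 0.15 rad) (height (world z) of cradle above 0.054 m or angle between cradle's own z axis and vertical above 0.15 rad).
It fails at once if the bottle is dropped (falls free faster than 0.6 m/s) (linear speed of bottle above 0.6 m/s and contact force between bottle and anything else below 0.02 N).
It fails at once if one of the other goods is shifted more than 30 mm or knocked over (distance of any of red_can_mid, honey_jar_mid, fish_tin_mid, flat_can_mid, tall_can_mid from where it was at the start of the episode above 0.03 m or angle between any of red_can_mid, honey_jar_mid, fish_tin_mid, flat_can_mid, tall_can_mid's own z axis and vertical above 0.5 rad).
It also fails if it takes over 61 s, if anything falls off the work surface, if the arm or the gripper's body presses on something with over 40 N, if the wrist force passes 120 N, or if a joint passes its speed limit or range.

ROBOT

A 6-joint arm with a two-finger parallel gripper is mounted at the origin on the work surface. World frame = base frame: x ahead of the robot, y to its left, z up, the work surface at z = 0. Lengths are in m, angles in rad, forces in N, time in s.
With the tool pointing down it reaches from about 0.275 to 0.725 m from the base axis. Payload 5.6 kg.
Tool frame: the origin (TCP) lies midway between the tips of the shut fingers; the grasp point (between the pads) lies 19 mm behind it; z points along the fingers, x is the direction in which the jaws open and shut, and the axes are right-handed (so a half turn about z gives the same grasp; the last joint's range is limited). The gripper opens to 85 mm and grips with 20 to 120 N. Pads are 22 mm wide; open, the fingers measure 114 mm over their backs; the gripper's body (76 mm by 85 mm) begins 54 mm behind the grasp point. The pads swing forward as they close: fully open they stand 13 mm farther back than shut.
Start: joints at [1.589, 0.255, 0.108, 0, -1.424, -0.285], TCP at [0.145, 0.531, 0.231] pointing down, gripper open.
Joint ranges: [-2.95, 2.95], [-1.21, 1.97], [-1.09, 1.5], [-2.87, 1.71], [-2.94, -0.07], [-3.05, 3.05]. Speed limits (rad/s): [2.57, 2.57, 3.14, 3.14, 3.14, 3.14].

INTERFACE

Orientations are given as a unit quaternion [w, x, y, z].
In Python, from plant import robot, eyes, close_job gives the robot as it stands. The module is installed in compiled form; this text tells all that it offers.
- The arm moves only by the tool drive_tool, never from a script. Its argument "motion" is a list of rows, each a list of 3 entries, a list of its own where there are three numbers: the shift along the tool's x, y, z in units of 0.1 m (1.0 is 0.1 m), then the turn, a rotation vector about the tool's x, y, z in units of 180 degrees (1.0 is 180 degrees), then the finger opening in mm, from 0 to 85.4. In form: [[[tx, ty, tz], [rx, ry, rz], claw], ...]. A call has 1 to 20 rows; each row is the pose to reach, as a shift and turn from the pose measured when the call began, along the tool's axes at that moment, turning the shorter way round; what a row does not reach only later rows make up. A row lasts 1/12 s, in which the tool goes at most 41.7 mm and 7.16 degrees, less where a joint would pass 70% of its speed; a pose out of reach is approached as far as the arm can. A call with a number of a shift or a turn outside -1 to 1 is refused whole. A call with a gripper value outside its range is refused whole. The fingers move at their own pace and stop on an object; "newtons" is the grip in N (left out, the last holds). Time passes only in rows, so rows that repeat a pose let the fingers close. It gives the time, the measured TCP pose, the force and the opening at its end, in the units of the state.
- robot.state(): the state, without advancing time (a new reading comes with each control period).
- eyes.read_camera(name): name is "scene" or "top" or "wrist"; returns a dict with "pixels" (480x640x3 uint8, red, green, blue), "fx", "fy", "cx", "cy" (pixels), "pose" (4x4, takes a point from camera to world coordinates); the wrist camera has in their place "hand_eye" (4x4, takes a point from camera to tool coordinates, whose origin is the TCP and whose axes are the tool frame's). Camera axes: x right, y down, z forward; pixel columns grow to the right and rows downward; lengths in m; the calibration is good to about 2 mm. A picture is of the moment at which its call begins: read the wrist's pose just before it. There is no depth.
- close_job(): hands the job in, once; it reports no verdict.
The state is a dict: "time": time; "joint_positions": joint angles; "joint_velocities": joint speeds; "joint_efforts": joint torques, N m; "tool_pos": TCP position; "tcp_rot": TCP orientation; "wrist_force": force on the tool from outside, world axes, zero at the start; "moment": the same for the moment, N m; "finger_gap": finger opening in m.
Only numpy, scipy, OpenCV 4.12 (cv2) and the standard library are available. Lean on these libraries where they do the work, as an engineer would, in place of code of your own. Each camera call takes 0.05 s, during which the arm holds its last target. There are 200 camera calls.

## Working session

There is one attempt and no reset: what is moved stays moved. The work goes in short steps, Python scripts to look and compute and a tool call to move; the robot and the scene stay as the last step left them, time stands still between calls to the robot, and variables do not carry over. Pictures are saved under pics/ and viewed, about 8 in all and at most 12, crops included, and the job is handed in when it is done.

Besides the shell and the picture viewer there is one more tool, called after ">>>" as name(argument=value, ...), one argument or row to a line, values as JSON. drive_tool: Moves the arm, as the interface text tells. Its arguments: {"type":"object","properties":{"motion":{"type":"array","items":{"type":"array"}},"newtons":{"type":"number"}},"required":["motion"]}

```bash
mkdir -p pics
python3 - <<'E'
from plant import robot, eyes
import cv2,numpy as np,pickle
s=robot.state();print(s)
for n in("scene","top"):
    d=eyes.read_camera(n);pickle.dump(d,open(n+'.pkl','wb'))
    cv2.imwrite(f'pics/{n}0.png',d['pixels'][:,:,::-1]);print(n,d['fx'],d['fy'],d['cx'],d['cy'],np.round(d['pose'],3).tolist())
E
```

```text
{'time': 0.0, 'joint_positions': array([ 1.58859506e+00,  2.55769633e-01,  1.06990129e-01, -4.58954566e-04,
       -1.42387364e+00, -2.84570117e-01]), 'joint_velocities': array([-1.90389461e-03, -7.57355128e-04, -1.36460905e-05, -9.17993048e-04,
        2.58885115e-04,  3.18430874e-04]), 'joint_efforts': array([-2.20447175e-03, -3.86636889e+01,  2.37938100e+01,  5.36509931e+00,
       -6.09048642e-03, -8.89051734e-06]), 'tool_pos': array([0.14482422, 0.53008285, 0.23038055]), 'tcp_rot': array([-7.32958408e-04, -6.06760126e-01,  7.94884417e-01, -6.13375311e-04]), 'wrist_force': array([ 0.6935244 ,  0.62844001, -0.26268815]), 'moment': array([-0.01488487, -0.00193705, -0.02732491]), 'finger_gap': 0.08550682644477373}
scene 460.2434729605313 460.2434729605313 322.2715875480768 237.20145650021794 [[-0.883, 0.305, -0.356, 0.883], [0.469, 0.587, -0.66, 0.729], [0.007, -0.75, -0.662, 0.836], [0.0, 0.0, 0.0, 1.0]]
top 514.1597629075734 514.1597629075734 322.55139924377164 241.22236172830196 [[-0.156, -0.964, 0.213, 0.253], [-0.988, 0.154, -0.028, 0.013], [-0.006, -0.215, -0.977, 1.164], [0.0, 0.0, 0.0, 1.0]]
```

View pics/top0.png

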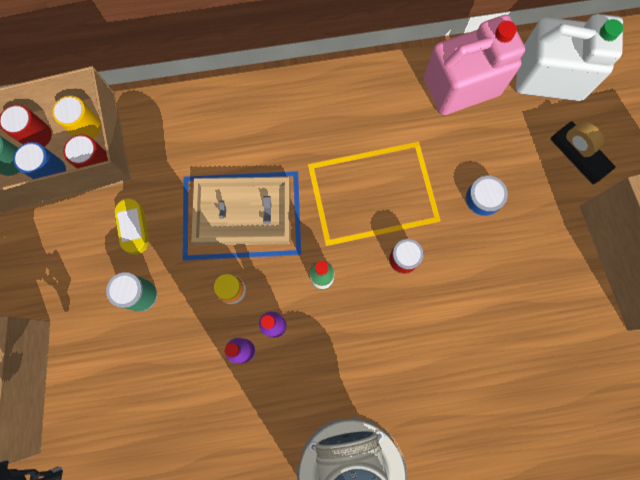

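View pics/scene0.png

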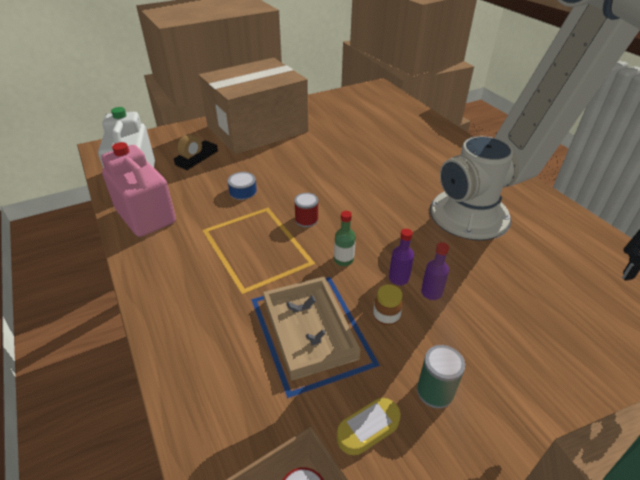

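The top view shows:
- Blue outline around (242,216), with the tray inside it. The wide notch is on the right at (267,205) and the narrow one on the left at (222,208).
- Yellow outline around (374,193), turned about 10°.
- Green bottle at (321,274), between the honey jar (228,288) and the red can (407,256). The purple decoys are at (272,323) and (238,350).

The scene view agrees.

```bash
cat > h.py <<'E'
import numpy as np,cv2
def ray(d,uv,T=None):
    T=d['pose'] if T is None else T
    uv=np.atleast_2d(np.asarray(uv,float))
    c=np.c_[(uv[:,0]-d['cx'])/d['fx'],(uv[:,1]-d['cy'])/d['fy'],np.ones(len(uv))]
    return T[:3,3],c@T[:3,:3].T
def onz(d,uv,z,T=None):
    o,r=ray(d,uv,T); return o+r*((z-o[2])/r[:,2])[:,None]
def mask(d,lo,hi):
    return cv2.inRange(cv2.cvtColor(d['pixels'],cv2.COLOR_RGB2HSV),lo,hi)
def blobs(m,amin=30):
    n,l,s,c=cv2.connectedComponentsWithStats(m)
    return [(s[i].tolist(),c[i].round(1).tolist(),l==i) for i in range(1,n) if s[i,4]>=amin]
def rect(m):
    p=np.argwhere(m)[:,::-1].astype(np.float32); return p
E
python3 - <<'E'
import pickle,numpy as np,cv2
from h import *
t=pickle.load(open('top.pkl','rb'))
for nm,lo,hi,big in(("blue",(105,120,60),(125,255,255),(150,150,180,120)),("yellow",(18,150,120),(30,255,255),(300,130,150,125))):
    m=mask(t,lo,hi); x,y,w,h=big; z=np.zeros_like(m); z[y:y+h,x:x+w]=m[y:y+h,x:x+w]
    P=onz(t,np.argwhere(z)[:,::-1],0)[:,:2]
    r=cv2.minAreaRect((P*1000).astype(np.float32));print(nm,np.round(r[0],1),np.round(r[1],1),r[2])
# bottle / cans caps
for nm,lo,hi in(("red",(0,170,120),(6,255,255)),("green",(60,80,40),(90,255,255)),("purple",(125,80,40),(150,255,255)),("grey",(0,0,40),(179,60,150))):
    for s,c,_ in blobs(mask(t,lo,hi),25):
        if 100<c[0]<520 and 140<c[1]<380: print(nm,s,c,onz(t,c,.152 if nm=='red' else .03).round(3))
cv2.imwrite('pics/crop1.png',cv2.resize(t['pixels'][150:300,170:350,::-1],None,fx=4.4,fy=4,interpolation=cv2.INTER_CUBIC)[:, :, :])
E
```

```text
blue [600.7 159.1] [272.3 201.7] 83.77664184570312
yellow [ 606.  -156.6] [206.6 275.6] 3.2700564861297607
red [315, 261, 13, 14, 146] [321.2, 267.3] [[ 0.422 -0.005  0.152]]
red [393, 265, 21, 8, 66] [402.0, 269.7] [[ 0.392 -0.163  0.152]]
red [262, 316, 12, 12, 118] [267.5, 321.4] [[0.333 0.115 0.152]]
red [225, 344, 13, 12, 126] [231.0, 349.6] [[0.29  0.192 0.152]]
green [310, 265, 24, 20, 254] [321.7, 276.3] [[ 0.422 -0.005  0.03 ]]
green [128, 277, 28, 34, 425] [145.0, 296.2] [[0.439 0.388 0.03 ]]
purple [259, 312, 27, 25, 354] [274.7, 325.9] [[0.33  0.113 0.03 ]]
purple [226, 338, 29, 26, 424] [242.5, 350.7] [[0.289 0.189 0.03 ]]
grey [237, 177, 32, 1, 32] [252.5, 177.0] [[0.677 0.118 0.03 ]]
grey [194, 178, 25, 1, 25] [206.0, 178.0] [[0.692 0.225 0.03 ]]
grey [263, 196, 8, 28, 201] [266.7, 209.3] [[0.595 0.095 0.03 ]]
grey [219, 201, 7, 17, 101] [221.9, 209.3] [[0.611 0.197 0.03 ]]
grey [130, 273, 13, 24, 35] [138.6, 283.3] [[0.47  0.399 0.03 ]]
grey [228, 285, 18, 19, 47] [239.9, 296.3] [[0.406 0.18  0.03 ]]
```

View pics/crop1.png

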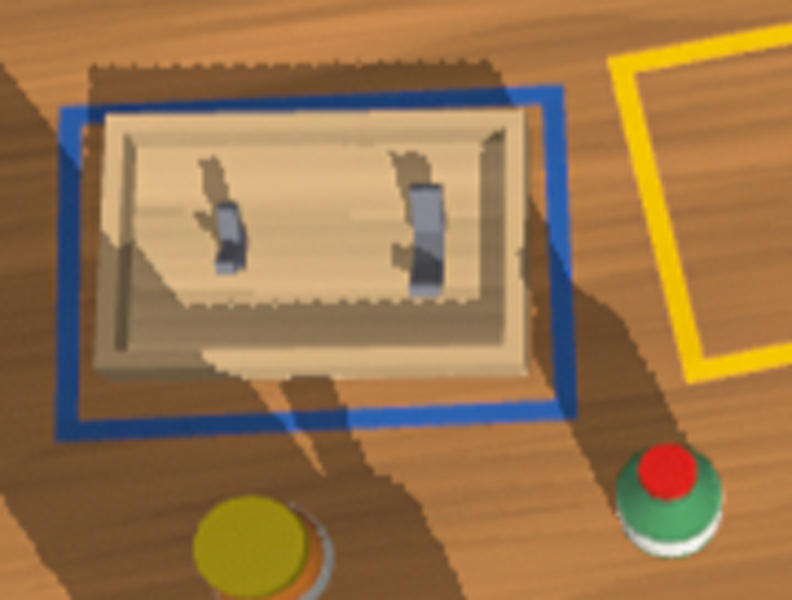

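```bash
cat >> h.py <<'E'
from scipy.spatial.transform import Rotation as Ro
def Rtool(az,tilt):   # tool z at azimuth az, tilt deg below horizontal; x horizontal left of it
    a,t=np.radians([az,tilt]); z=np.array([np.cos(a)*np.cos(t),np.sin(a)*np.cos(t),-np.sin(t)]); x=np.array([-np.sin(a),np.cos(a),0])
    return np.c_[x,np.cross(z,x),z]
def cur(s): q=s['tcp_rot']; return s['tool_pos'],Ro.from_quat([q[1],q[2],q[3],q[0]]).as_matrix()
def show(s,pos,R):
    p,R0=cur(s); sh=R0.T@(np.array(pos)-p)*10; rv=Ro.from_matrix(R0.T@R).as_rotvec()/np.pi
    print('t',round(s['time'],2),'pos',p.round(4),'z',R0[:,2].round(3),'x',R0[:,0].round(3),'q',s['joint_positions'].round(2),'gap',s['finger_gap'].round(4),'F',s['wrist_force'].round(1))
    print('shift',sh.round(3),'turn',rv.round(4),'deg',round(np.linalg.norm(rv)*180,1))
E
python3 - <<'E'
import pickle
from h import *
from plant import robot
s=robot.state()
R=Rtool(55,20); g=np.array([.422,-.005,.055]); print('pregrasp',g-.10*R[:,2],'grasp TCP',g+.024*R[:,2])
show(s,[.30,.10,.36],R); show(s,[.28,-.12,.33],R)
t=pickle.load(open('top.pkl','rb'))
c=np.array([(107,112),(524,108),(527,372),(95,368)])/[4.4,4]+[170,150]
P=onz(t,c,.036); print(P.round(4),P.mean(0).round(4))
E
```

```text
pregrasp [ 0.36810145 -0.08197511  0.08920201] grasp TCP [0.43493565 0.01347403 0.04679152]Traceback (most recent call last):
  File "<stdin>", line 6, in <module>
  File "h.py", line 23, in show
    print('t',round(s['time'],2),'pos',p.round(4),'z',R0[:,2].round(3),'x',R0[:,0].round(3),'q',s['joint_positions'].round(2),'gap',s['finger_gap'].round(4),'F',s['wrist_force'].round(1))
                                                                                                                                    ^^^^^^^^^^^^^^^^^^^^^
AttributeError: 'float' object has no attribute 'round'
```

>>> drive_tool(
  motion=[
    [[1,-0.7,-0.4],[0,0,0],85],
    [[1,-0.7,-0.4],[0,0,0],85],
    [[1,-0.7,-0.4],[0,0,0],85],
    [[1,-0.7,-0.4],[0,0,0],85],
  ],
)

```text
time: 0.43
tool_pos: [0.1877, 0.4118, 0.274]
tcp_rot: [0.001, -0.606, 0.795, 0.001]
wrist_force: [0.3, 0.6, 0.6]
finger_gap: 0.0848
```

>>> drive_tool(
  motion=[
    [[1,-0.7,-0.4],[0,0,0],85],
    [[1,-0.7,-0.4],[0,0,0],85],
    [[1,-0.7,-0.4],[0,0,0],85],
    [[1,-0.7,-0.4],[0,0,0],85],
  ],
)

```text
time: 0.77
tool_pos: [0.2301, 0.2932, 0.3168]
tcp_rot: [0.004, -0.605, 0.796, 0.001]
wrist_force: [1.1, -0.3, 0.7]
finger_gap: 0.085
```

```bash
sed -i "s/s\['finger_gap'\].round(4)/round(s['finger_gap'],4)/" h.py
python3 - <<'E'
import pickle
from h import *
from plant import robot
s=robot.state()
R=Rtool(55,20)
show(s,[.28,-.10,.33],R)
t=pickle.load(open('top.pkl','rb'))
c=np.array([(107,112),(524,108),(527,372),(95,368)])/[4.4,4]+[170,150]
P=onz(t,c,.036); print(P.round(4),P.mean(0).round(4))
E
```

```text
t 0.77 pos [0.2301 0.2932 0.3168] z [ 0.004  0.007 -1.   ] x [-0.267 -0.964 -0.008] q [ 1.34 -0.12 -0.09  0.   -1.6  -0.03] gap 0.085 F [ 1.1 -0.3  0.7]
shift [ 3.655 -1.531 -0.157] turn [-0.2561 -0.3628  0.5223] deg 123.4
[[0.6937 0.2503 0.036 ]
 [0.6615 0.0335 0.036 ]
 [0.5068 0.0542 0.036 ]
 [0.5438 0.272  0.036 ]] [0.6014 0.1525 0.036 ]
```

>>> drive_tool(
  motion=[
    [[1,-0.4,-0.3],[-0.07,-0.1,0.15],85],
    [[1,-0.4,-0.3],[-0.07,-0.1,0.15],85],
    [[1,-0.4,-0.3],[-0.07,-0.1,0.15],85],
    [[1,-0.4,-0.3],[-0.07,-0.1,0.15],85],
    [[1,-0.4,-0.3],[-0.07,-0.1,0.15],85],
  ],
)

```text
time: 1.18
tool_pos: [0.2421, 0.1851, 0.3475]
tcp_rot: [0.063, -0.39, 0.9, 0.184]
wrist_force: [0.6, -0.4, -0.3]
finger_gap: 0.085
```

```bash
cat > s.py <<'E'
import sys
from h import *
from plant import robot
a=[float(v) for v in sys.argv[1:]]
show(robot.state(),a[:3],Rtool(a[3],a[4]))
E
python3 s.py .28 -.1 .33 55 20
```

```text
t 1.18 pos [0.2421 0.1851 0.3475] z [-0.03   0.381 -0.924] x [-0.688 -0.679 -0.258] q [ 0.8  -0.37 -0.14 -0.29 -1.54 -0.01] gap 0.085 F [ 0.6 -0.4 -0.3]
shift [ 1.719 -2.115 -0.936] turn [-0.1869 -0.2566  0.3726] deg 88.1
```

>>> drive_tool(
  motion=[
    [[0.7,-0.9,-0.4],[-0.07,-0.1,0.15],85],
    [[0.7,-0.9,-0.4],[-0.07,-0.1,0.15],85],
    [[0.7,-0.9,-0.4],[-0.07,-0.1,0.15],85],
    [[0.7,-0.9,-0.4],[-0.07,-0.1,0.15],85],
    [[0.7,-0.9,-0.4],[-0.07,-0.1,0.15],85],
  ],
)

```text
time: 1.6
tool_pos: [0.2583, 0.0791, 0.3403]
tcp_rot: [0.082, -0.262, 0.923, 0.271]
wrist_force: [1.2, 1.3, -0.1]
finger_gap: 0.0849
```

```bash
python3 s.py .28 -.1 .33 55 20
```

```text
t 1.6 pos [0.2583 0.0791 0.3403] z [ 0.009  0.543 -0.84 ] x [-0.849 -0.439 -0.293] q [ 0.05 -0.31 -0.1  -0.58 -1.71  0.4 ] gap 0.0849 F [ 1.2  1.3 -0.1]
shift [ 0.633 -1.444 -0.884] turn [-0.1544 -0.2069  0.2916] deg 70.1
```

>>> drive_tool(
  motion=[
    [[0.4,-1,-0.6],[-0.08,-0.1,0.15],85],
    [[0.4,-1,-0.6],[-0.08,-0.1,0.15],85],
    [[0.4,-1,-0.6],[-0.08,-0.1,0.15],85],
    [[0.4,-1,-0.6],[-0.08,-0.1,0.15],85],
    [[0.4,-1,-0.6],[-0.08,-0.1,0.15],85],
    [[0.4,-1,-0.6],[-0.08,-0.1,0.15],85],
    [[0.4,-1,-0.6],[-0.08,-0.1,0.15],85],
  ],
)

```text
time: 2.18
tool_pos: [0.2764, -0.0438, 0.3319]
tcp_rot: [0.125, 0.002, 0.892, 0.434]
wrist_force: [-0.3, 0.3, 0.2]
finger_gap: 0.085
```

```bash
python3 s.py .33 -.13 .25 55 20
```

```text
t 2.18 pos [ 0.2764 -0.0438  0.3319] z [ 0.224  0.775 -0.591] x [-0.969  0.111 -0.221] q [-0.77 -0.07 -0.07 -0.88 -1.95  0.59] gap 0.085 F [-0.3  0.3  0.2]
shift [-0.434 -1.228 -0.064] turn [-0.0763 -0.1049  0.1368] deg 33.9
```

>>> drive_tool(
  motion=[
    [[-0.3,-1,-0.05],[-0.076,-0.105,0.137],85],
    [[-0.3,-1,-0.05],[-0.076,-0.105,0.137],85],
    [[-0.3,-1,-0.05],[-0.076,-0.105,0.137],85],
    [[-0.3,-1,-0.05],[-0.076,-0.105,0.137],85],
    [[-0.3,-1,-0.05],[-0.076,-0.105,0.137],85],
    [[-0.3,-1,-0.05],[-0.076,-0.105,0.137],85],
    [[-0.3,-1,-0.05],[-0.076,-0.105,0.137],85],
  ],
)

```text
time: 2.77
tool_pos: [0.3147, -0.1131, 0.2638]
tcp_rot: [0.172, 0.246, 0.782, 0.546]
wrist_force: [-0.0, 0.1, 0.9]
finger_gap: 0.085
```

```bash
python3 s.py .3585 -.096 .12 55 20
```

```text
t 2.77 pos [ 0.3147 -0.1131  0.2638] z [ 0.538  0.769 -0.344] x [-0.819  0.573 -0.001] q [-1.09  0.16 -0.23 -1.05 -1.84  0.54] gap 0.085 F [-0.   0.1  0.9]
shift [-0.26  -1.216  0.862] turn [-0.0006 -0.0001  0.0003] deg 0.1
```

>>> drive_tool(
  motion=[
    [[-0.26,-0.9,0.4],[0,0,0],85],
    [[-0.26,-0.9,0.4],[0,0,0],85],
    [[-0.26,-0.9,0.4],[0,0,0],85],
    [[-0.26,-0.9,0.4],[0,0,0],85],
  ],
)

```text
time: 3.1
tool_pos: [0.3404, -0.1216, 0.1634]
tcp_rot: [0.17, 0.245, 0.782, 0.547]
wrist_force: [-0.3, -0.0, 0.2]
finger_gap: 0.0849
```

Run:
```python
from h import *
from plant import robot,eyes
import cv2
s=robot.state();p,R=cur(s);d=eyes.read_camera('wrist')
T=np.eye(4);T[:3,:3]=R;T[:3,3]=p;T=T@d['hand_eye']
print(d['hand_eye'].round(3).tolist())
cv2.imwrite('pics/w1.png',d['pixels'][:,:,::-1])
# where the current model projects
def proj(P): c=T[:3,:3].T@(np.array(P)-T[:3,3]); return (c[:2]/c[2]*d['fx']+[d['cx'],d['cy']]).round(0)
for z in(0,.06,.104,.152): print(z,proj([.422,-.005,z]))
R2=Rtool(55,20);g=np.array([.422,-.005,.055])
show(s,g-.1*R2[:,2],R2)
```

```text
[[1.0, -0.0, 0.001, -0.0], [0.0, 0.965, 0.262, -0.066], [-0.001, -0.262, 0.965, -0.143], [0.0, 0.0, 0.0, 1.0]]
0 [320.  96.]
0.06 [320. 163.]
0.104 [320. 213.]
0.152 [320. 269.]
t 3.1 pos [ 0.3404 -0.1216  0.1634] z [ 0.534  0.772 -0.343] x [-0.822  0.57   0.002] q [-1.03  0.36 -0.3  -1.03 -1.67  0.75] gap 0.0849 F [-0.3 -0.   0.2]
shift [-0.003 -0.531  0.708] turn [-0.0004 -0.0017 -0.0001] deg 0.3
```

View pics/w1.png

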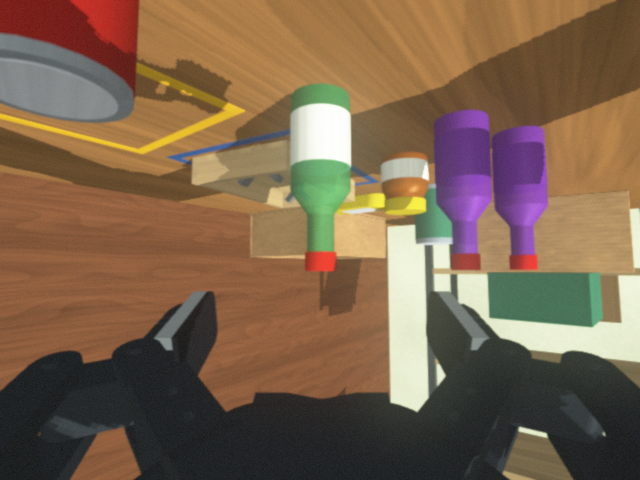

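>>> drive_tool(
  motion=[
    [[0,-0.53,0.3],[0,0,0],85],
    [[0,-0.53,0.5],[0,0,0],85],
    [[0,-0.53,0.7],[0,0,0],85],
    [[0,-0.53,0.7],[0,0,0],85],
    [[0,-0.53,0.7],[0,0,0],85],
  ],
)

```text
time: 3.57
tool_pos: [0.3678, -0.083, 0.0927]
tcp_rot: [0.171, 0.242, 0.783, 0.546]
wrist_force: [-0.0, -0.9, 1.1]
finger_gap: 0.0854
```

>>> drive_tool(
  motion=[
    [[0,0,0.3],[0,0,0],85],
    [[0,0,0.6],[0,0,0],85],
    [[0,0,0.9],[0,0,0],85],
    [[0,0,1],[0,0,0],85],
    [[0,0,1],[0,0,0],85],
  ],
)

```text
time: 3.98
tool_pos: [0.422, -0.0051, 0.0592]
tcp_rot: [0.172, 0.24, 0.784, 0.546]
wrist_force: [-0.3, -0.2, 0.7]
finger_gap: 0.085
```

```bash
python3 s.py .43493565 0.01347403 0.04679152 55 20
```

```text
t 3.98 pos [ 0.422  -0.0051  0.0592] z [ 0.532  0.774 -0.345] x [-0.826  0.564 -0.007] q [-0.76  0.53 -0.46 -1.25 -1.36  0.98] gap 0.085 F [-0.3 -0.2  0.7]
shift [-0.002 -0.039  0.255] turn [-0.0009 -0.0026  0.0033] deg 0.8
```

>>> drive_tool(
  motion=[
    [[0,-0.03,0.25],[0,0,0],85],
    [[0,-0.03,0.25],[0,0,0],85],
    [[0,-0.03,0.25],[0,0,0],40],
    [[0,-0.03,0.25],[0,0,0],40],
    [[0,-0.03,0.25],[0,0,0],40],
    [[0,-0.03,0.25],[0,0,0],40],
    [[0,-0.03,0.25],[0,0,0],40],
    [[0,-0.03,0.25],[0,0,0],40],
    [[0,-0.03,0.25],[0,0,0],40],
    [[0,-0.03,0.25],[0,0,0],40],
  ],
  newtons=60,
)

```text
time: 4.82
tool_pos: [0.4347, 0.0127, 0.0487]
tcp_rot: [0.173, 0.24, 0.784, 0.546]
wrist_force: [-3.7, -3.6, 6.4]
finger_gap: 0.0504
```

```bash
python3 s.py .43493565 0.01347403 0.22 55 20
```

```text
t 4.82 pos [0.4347 0.0127 0.0487] z [ 0.532  0.774 -0.344] x [-0.826  0.564 -0.009] q [-0.72  0.55 -0.46 -1.29 -1.33  1.01] gap 0.0504 F [-3.7 -3.6  6.4]
shift [-0.012  1.611 -0.582] turn [-0.0005 -0.0024  0.0038] deg 0.8
```

>>> drive_tool(
  motion=[
    [[0,0.2,-0.07],[0,0,0],40],
    [[0,0.5,-0.18],[0,0,0],40],
    [[0,0.8,-0.29],[0,0,0],40],
    [[0,1,-0.37],[0,0,0],40],
    [[0,1,-0.37],[0,0,0],40],
  ],
)

```text
time: 5.23
tool_pos: [0.4345, 0.0116, 0.1586]
tcp_rot: [0.176, 0.237, 0.785, 0.544]
wrist_force: [-0.0, -0.1, -3.1]
finger_gap: 0.0504
```

>>> drive_tool(
  motion=[
    [[0,0.4,-0.15],[0,0,0],40],
    [[0,0.8,-0.29],[0,0,0],40],
    [[0,0.8,-0.29],[0,0,0],40],
    [[0,0.8,-0.29],[0,0,0],40],
  ],
)

```text
time: 5.57
tool_pos: [0.4337, 0.0121, 0.245]
tcp_rot: [0.178, 0.236, 0.786, 0.543]
wrist_force: [-0.4, 0.1, -4.1]
finger_gap: 0.0505
```

```bash
cat >> h.py <<'E'
# held bottle: mid and axis in tool frame, from grasp pose
_p=np.array([.4347,.0127,.0487]); _R=Ro.from_quat([.240,.784,.546,.173]).as_matrix()
MID=_R.T@(np.array([.422,-.005,.076])-_p); AX=_R.T@np.array([0,0,1.])
def lay(c,yaw,h,tilt=None):
    """TCP pose that puts bottle mid h above cradle c, axis level along tray y"""
    al=np.degrees(np.arctan2(-AX[2],AX[1])) if tilt is None else tilt
    R=Rtool(90+yaw,90+al); return np.array([c[0],c[1],.042+h])-R@MID,R
E
cat > l.py <<'E'
import sys
from h import *
from plant import robot
a=[float(v) for v in sys.argv[1:]]   # cx cy yaw h
s=robot.state();P,R=lay(a[:2],a[2],a[3]);print('MID',MID.round(4),'AX',AX.round(3),'TCP',P.round(4));show(s,P,R)
p,R0=cur(s);print('mid now',(p+R0@MID).round(4),'axis',(R0@AX).round(3))
E
python3 l.py .6014 .1525 -9 .12
python3 - <<'E'
from plant import eyes
import cv2
d=eyes.read_camera('wrist');cv2.imwrite('pics/w2.png',d['pixels'][:,:,::-1])
E
```

```text
MID [ 0.0002  0.0181 -0.0298] AX [-0.009  0.939 -0.344] TCP [0.5974 0.1255 0.1402]
t 5.57 pos [0.4337 0.0121 0.245 ] z [ 0.536  0.769 -0.347] x [-0.825  0.565 -0.024] q [-0.69  0.09 -0.33 -1.22 -1.5   0.45] gap 0.0505 F [-0.4  0.1 -4.1]
shift [-0.685 -0.353  2.114] turn [ 0.4885  0.0729 -0.1384] deg 92.3
mid now [ 0.4208 -0.0054  0.2724] axis [-0.01   0.011  1.   ]
```

View pics/w2.png

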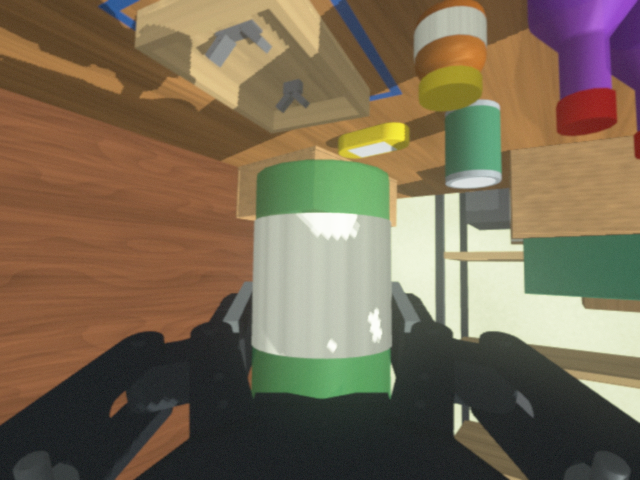

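>>> drive_tool(
  motion=[
    [[-0.1,0,0.2],[0.04,0.006,-0.012],40],
    [[-0.2,-0.03,0.4],[0.08,0.012,-0.024],40],
    [[-0.3,-0.05,0.6],[0.12,0.018,-0.035],40],
    [[-0.3,-0.08,0.8],[0.155,0.024,-0.045],40],
    [[-0.3,-0.1,0.9],[0.19,0.028,-0.055],40],
    [[-0.3,-0.1,0.9],[0.19,0.028,-0.055],40],
  ],
)

```text
time: 6.12
tool_pos: [0.5045, 0.0681, 0.2015]
tcp_rot: [0.108, 0.182, 0.937, 0.279]
wrist_force: [-0.6, -1.1, -3.9]
finger_gap: 0.0504
```

```bash
python3 l.py .6014 .1525 -9 .12
```

```text
MID [ 0.0002  0.0181 -0.0298] AX [-0.009  0.939 -0.344] TCP [0.5974 0.1255 0.1402]
t 6.12 pos [0.5045 0.0681 0.2015] z [ 0.303  0.484 -0.821] x [-0.911  0.4   -0.1  ] q [ 0.06  0.03 -0.19 -0.57 -1.04 -0.22] gap 0.0504 F [-0.6 -1.1 -3.9]
shift [-0.555  0.362  1.062] turn [ 0.297   0.0432 -0.08  ] deg 55.9
mid now [0.5004 0.0679 0.2361] axis [0.167 0.56  0.811]
```

>>> drive_tool(
  motion=[
    [[-0.1,0.08,0.2],[0.04,0.006,-0.01],40],
    [[-0.2,0.13,0.35],[0.08,0.012,-0.021],40],
    [[-0.3,0.18,0.45],[0.12,0.018,-0.032],40],
    [[-0.35,0.24,0.6],[0.16,0.024,-0.043],40],
    [[-0.45,0.3,0.75],[0.2,0.03,-0.054],40],
    [[-0.5,0.33,0.85],[0.24,0.036,-0.065],40],
    [[-0.55,0.36,0.95],[0.27,0.04,-0.073],40],
    [[-0.55,0.36,1],[0.297,0.043,-0.08],40],
    [[-0.55,0.36,1],[0.297,0.043,-0.08],40],
    [[-0.55,0.36,1],[0.297,0.043,-0.08],40],
  ],
)

```text
time: 6.95
tool_pos: [0.593, 0.123, 0.1389]
tcp_rot: [-0.019, 0.075, 0.981, -0.177]
wrist_force: [-0.5, -1.1, -3.4]
finger_gap: 0.0501
```

```bash
python3 l.py .6014 .1525 -9 .05
python3 - <<'E'
from plant import robot,eyes
from h import *
import cv2,pickle
d=eyes.read_camera('top');pickle.dump(d,open('top2.pkl','wb'));a=d['pixels'][140:270,160:330,::-1]
w=eyes.read_camera('wrist')['pixels'][:,:,::-1]
cv2.imwrite('pics/c2.png',np.vstack([cv2.resize(a,(400,306),interpolation=cv2.INTER_CUBIC),cv2.resize(w,(400,290))]))
E
```

```text
MID [ 0.0002  0.0181 -0.0298] AX [-0.009  0.939 -0.344] TCP [0.5974 0.1255 0.0702]
t 6.95 pos [0.593  0.123  0.1389] z [-0.063 -0.344 -0.937] x [-0.988  0.154  0.01 ] q [ 0.61  0.53  0.13  0.25 -1.44 -0.83] gap 0.0501 F [-0.5 -1.1 -3.4]
shift [-0.046  0.269  0.632] turn [-0.0018 -0.0027  0.0017] deg 0.7
mid now [0.5972 0.1501 0.1605] axis [ 0.163  0.987 -0.006]
```

View pics/c2.png

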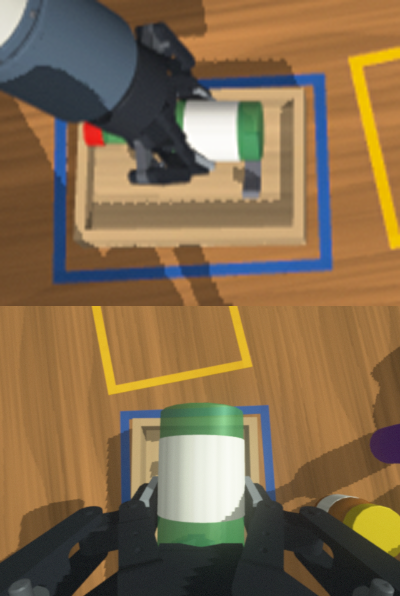

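>>> drive_tool(
  motion=[
    [[-0.045,0.1,0.2],[-0.0018,-0.0027,0.0017],40],
    [[-0.045,0.2,0.4],[-0.0018,-0.0027,0.0017],40],
    [[-0.045,0.27,0.6],[-0.0018,-0.0027,0.0017],40],
    [[-0.045,0.27,0.63],[-0.0018,-0.0027,0.0017],40],
    [[-0.045,0.27,0.63],[-0.0018,-0.0027,0.0017],40],
  ],
)

```text
time: 7.47
tool_pos: [0.5979, 0.1228, 0.0742]
tcp_rot: [-0.012, 0.08, 0.982, -0.173]
wrist_force: [0.8, -0.2, -2.1]
finger_gap: 0.05
```

```bash
python3 l.py .6014 .1525 -9 .01
python3 - <<'E'
from plant import robot,eyes
from h import *
import pickle
d=eyes.read_camera('top')
# bottle label+body at axis height ~.092 : green pixels near base, top edge z~.118
m=mask(d,(60,80,40),(90,255,255)); m[:, :150]=0;m[:,330:]=0;m[:150]=0;m[260:]=0
for s,c,_ in blobs(m,15): print(s,c,onz(d,c,.11).round(4))
cv2.imwrite('pics/c3.png',cv2.resize(d['pixels'][150:270,170:320,::-1],None,fx=5,fy=5,interpolation=cv2.INTER_CUBIC))
E
```

```text
MID [ 0.0002  0.0181 -0.0298] AX [-0.009  0.939 -0.344] TCP [0.5974 0.1255 0.0302]
t 7.47 pos [0.5979 0.1228 0.0742] z [-0.051 -0.337 -0.94 ] x [-0.987  0.161 -0.004] q [ 0.61  0.57  0.03  0.26 -1.28 -0.87] gap 0.05 F [ 0.8 -0.2 -2.1]
shift [0.011 0.174 0.405] turn [ 0.0012  0.0008 -0.0017] deg 0.4
mid now [0.6019 0.1498 0.0961] axis [0.17  0.986 0.004]
[265, 192, 9, 23, 172] [268.8, 203.7] [[0.5821 0.0835 0.11  ]]
[211, 203, 8, 4, 15] [214.3, 204.8] [[0.5981 0.1987 0.11  ]]
```

View pics/c3.png

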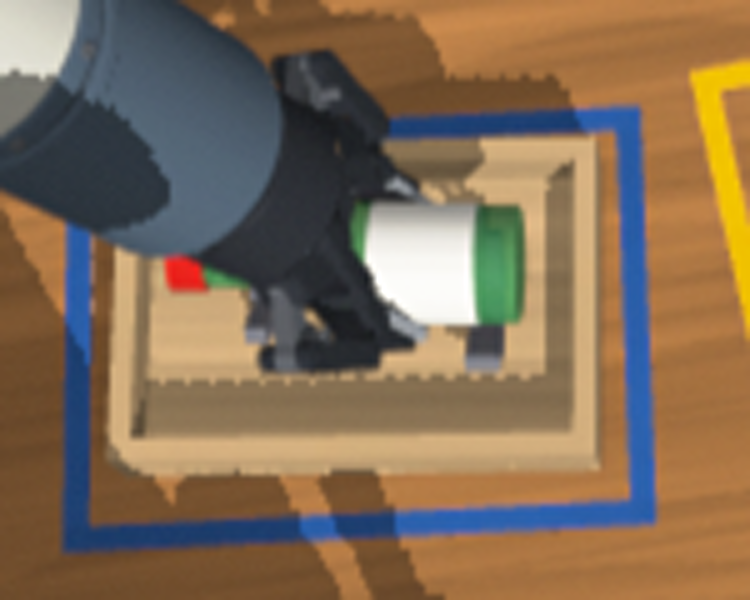

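>>> drive_tool(
  motion=[
    [[0.01,0.05,0.12],[0.0012,0.0008,-0.0017],40],
    [[0.01,0.1,0.24],[0.0012,0.0008,-0.0017],40],
    [[0.01,0.14,0.32],[0.0012,0.0008,-0.0017],40],
    [[0.01,0.17,0.4],[0.0012,0.0008,-0.0017],40],
    [[0.01,0.17,0.4],[0.0012,0.0008,-0.0017],40],
    [[0.01,0.17,0.4],[0.0012,0.0008,-0.0017],40],
  ],
)

```text
time: 8.02
tool_pos: [0.5988, 0.1259, 0.0323]
tcp_rot: [-0.012, 0.077, 0.982, -0.174]
wrist_force: [-0.3, -0.3, -3.1]
finger_gap: 0.0501
```

```bash
python3 l.py .6014 .1525 -9 0
```

```text
MID [ 0.0002  0.0181 -0.0298] AX [-0.009  0.939 -0.344] TCP [0.5974 0.1255 0.0202]
t 8.02 pos [0.5988 0.1259 0.0323] z [-0.051 -0.34  -0.939] x [-0.988  0.156 -0.003] q [ 0.61  0.61 -0.01  0.27 -1.2  -0.9 ] gap 0.0501 F [-0.3 -0.3 -3.1]
shift [0.014 0.035 0.115] turn [ 0.0002  0.0009 -0.    ] deg 0.2
mid now [0.6027 0.1529 0.0541] axis [0.165 0.986 0.001]
```

No contact yet, and 12 mm to go, so I'll descend slowly.

>>> drive_tool(
  motion=[
    [[0.014,0.01,0.03],[0,0,0],40],
    [[0.014,0.02,0.06],[0,0,0],40],
    [[0.014,0.03,0.08],[0,0,0],40],
    [[0.014,0.035,0.09],[0,0,0],40],
    [[0.014,0.035,0.1],[0,0,0],40],
    [[0.014,0.035,0.1],[0,0,0],40],
  ],
)

```text
time: 8.52
tool_pos: [0.5989, 0.1262, 0.0234]
tcp_rot: [-0.011, 0.077, 0.982, -0.174]
wrist_force: [2.4, -0.2, 3.6]
finger_gap: 0.0504
```

```bash
python3 l.py .6014 .1525 -9 0
```

```text
MID [ 0.0002  0.0181 -0.0298] AX [-0.009  0.939 -0.344] TCP [0.5974 0.1255 0.0202]
t 8.52 pos [0.5989 0.1262 0.0234] z [-0.047 -0.34  -0.939] x [-0.988  0.154 -0.006] q [ 0.61  0.62 -0.03  0.28 -1.18 -0.9 ] gap 0.0504 F [ 2.4 -0.2  3.6]
shift [0.015 0.002 0.033] turn [0.0004 0.002  0.0001] deg 0.4
mid now [0.6028 0.1532 0.0452] axis [0.163 0.987 0.001]
```

>>> drive_tool(
  motion=[
    [[-0.01,0,0.01],[0,0,0],40],
    [[-0.015,0,0.02],[0,0,0],40],
    [[-0.015,0,0.02],[0,0,0],40],
  ],
  newtons=60,
)

```text
time: 8.77
tool_pos: [0.6003, 0.1258, 0.0227]
tcp_rot: [-0.01, 0.076, 0.982, -0.174]
wrist_force: [-4.5, 1.9, 7.2]
finger_gap: 0.0502
```

```bash
python3 l.py .6014 .1525 -9 0
```

```text
MID [ 0.0002  0.0181 -0.0298] AX [-0.009  0.939 -0.344] TCP [0.5974 0.1255 0.0202]
t 8.77 pos [0.6003 0.1258 0.0227] z [-0.047 -0.34  -0.939] x [-0.988  0.153 -0.006] q [ 0.61  0.62 -0.03  0.28 -1.18 -0.9 ] gap 0.0502 F [-4.5  1.9  7.2]
shift [0.028 0.002 0.026] turn [0.0005 0.0023 0.0005] deg 0.4
mid now [0.6041 0.1528 0.0445] axis [0.162 0.987 0.001]
```

>>> drive_tool(
  motion=[
    [[0.005,0,0],[0,0,0],53],
    [[0.005,0,0],[0,0,0],56],
    [[0.005,0,0],[0,0,0],60],
    [[0.005,0,0],[0,0,0],64],
    [[0.005,0,0],[0,0,0],68],
    [[0.005,0,0],[0,0,0],68],
    [[0.005,0,0],[0,0,0],68],
    [[0.005,0,0],[0,0,0],68],
  ],
)

```text
time: 9.43
tool_pos: [0.5998, 0.1258, 0.0226]
tcp_rot: [-0.01, 0.076, 0.982, -0.174]
wrist_force: [0.8, 0.6, -0.6]
finger_gap: 0.0676
```

>>> drive_tool(
  motion=[
    [[0,0,-0.15],[0,0,0],68],
    [[0,0,-0.3],[0,0,0],68],
    [[0,0,-0.5],[0,0,0],68],
    [[0,0,-0.8],[0,0,0],68],
    [[0,0,-1],[0,0,0],68],
    [[0,0,-1],[0,0,0],68],
    [[0,0,-1],[0,0,0],68],
  ],
)

```text
time: 10.02
tool_pos: [0.605, 0.1606, 0.1176]
tcp_rot: [-0.009, 0.076, 0.982, -0.173]
wrist_force: [-0.3, -1.0, -0.8]
finger_gap: 0.0681
```

>>> drive_tool(
  motion=[
    [[1,0.3,-0.7],[0,0,0],68],
    [[1,0.3,-0.7],[0,0,0],68],
    [[1,0.3,-0.7],[0,0,0],68],
    [[1,0.3,-0.7],[0,0,0],68],
  ],
)

```text
time: 10.35
tool_pos: [0.5115, 0.2308, 0.1753]
tcp_rot: [-0.007, 0.074, 0.982, -0.171]
wrist_force: [1.2, -0.5, 1.3]
finger_gap: 0.068
```

```bash
python3 - <<'E'
from plant import robot,eyes
from h import *
import pickle
d=eyes.read_camera('top');e=eyes.read_camera('scene')
pickle.dump((d,e),open('t3.pkl','wb'))
a=cv2.resize(d['pixels'][150:270,170:320,::-1],(750,600),interpolation=cv2.INTER_CUBIC)
cv2.imwrite('pics/c4.png',a)
E
python3 s.py .53 .16 .12 81 90
```

```text
t 10.45 pos [0.5128 0.2282 0.1725] z [-0.044 -0.337 -0.94 ] x [-0.989  0.15  -0.008] q [ 0.83  0.45  0.12  0.2  -1.52 -1.02] gap 0.068 F [ 0.7 -0.7  0.2]
shift [-0.268 -0.43   0.716] turn [-0.1105  0.0028  0.0016] deg 19.9
```

View pics/c4.png

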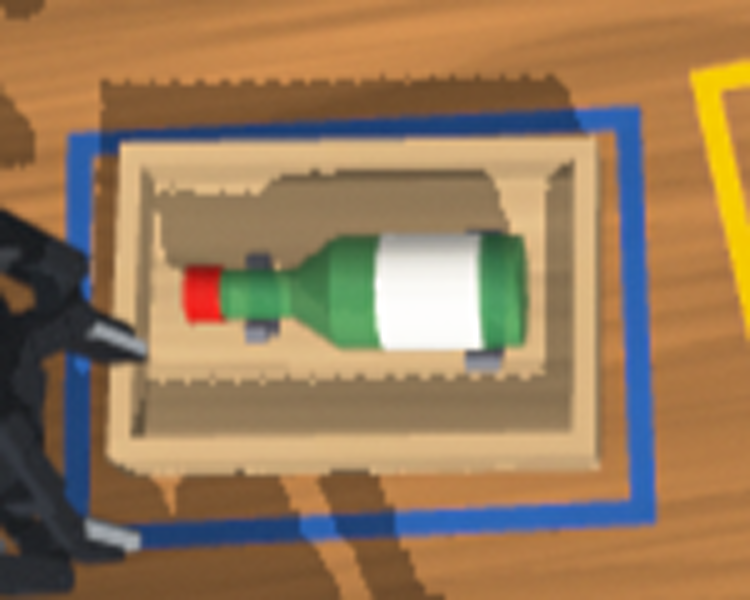

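```bash
python3 - <<'E'
import pickle
from h import *
d,e=pickle.load(open('t3.pkl','rb'))
P=onz(d,np.array([(122,140),(600,137),(600,436),(108,436),(108,465)])/5+[170,150],.036);print(P.round(4).tolist())
# outer near edge: line between (110,463) right (600,465) seen: bottom edges incl. side face -> z 0
Q=onz(d,np.array([(130,470),(598,468)])/5+[170,150],.0);print('near foot',Q.round(4).tolist())
E
python3 s.py .532 .1635 .09 81 90
```

```text
[[0.6937, 0.2501, 0.036], [0.6602, 0.0316, 0.036], [0.5199, 0.0518, 0.036], [0.5548, 0.2708, 0.036], [0.5415, 0.2722, 0.036]]
near foot [[0.5468, 0.2706, 0.0], [0.5135, 0.0561, 0.0]]
t 10.45 pos [0.5128 0.2282 0.1725] z [-0.044 -0.337 -0.94 ] x [-0.989  0.15  -0.008] q [ 0.83  0.45  0.12  0.2  -1.52 -1.02] gap 0.068 F [ 0.7 -0.7  0.2]
shift [-0.28  -0.293  0.985] turn [-0.1105  0.0028  0.0016] deg 19.9
```

>>> drive_tool(
  motion=[
    [[-0.2,-0.4,0.3],[-0.1105,0.0028,0.0016],40],
    [[-0.2,-0.4,0.3],[-0.1105,0.0028,0.0016],40],
    [[-0.2,-0.4,0.3],[-0.1105,0.0028,0.0016],40],
    [[-0.2,-0.4,0.3],[-0.1105,0.0028,0.0016],40],
  ],
)

```text
time: 10.78
tool_pos: [0.5255, 0.1739, 0.1579]
tcp_rot: [0.0, 0.082, 0.997, 0.002]
wrist_force: [0.0, -0.9, -0.0]
finger_gap: 0.04
```

```bash
python3 s.py .532 .1635 .10 81 90;python3 - <<'E'
from h import *
from plant import robot,eyes
s=robot.state();p,R=cur(s);d=eyes.read_camera('wrist')
import pickle;pickle.dump((s,d),open('w3.pkl','wb'))
cv2.imwrite('pics/w3.png',d['pixels'][:,:,::-1])
E
```

```text
t 10.78 pos [0.5255 0.1739 0.1579] z [ 0.001  0.004 -1.   ] x [-0.987  0.162  0.   ] q [ 0.6   0.29 -0.03 -0.   -1.25 -0.76] gap 0.04 F [ 0.  -0.9 -0. ]
shift [-0.081 -0.094  0.579] turn [ 0.0014 -0.0001 -0.002 ] deg 0.4
```

View pics/w3.png

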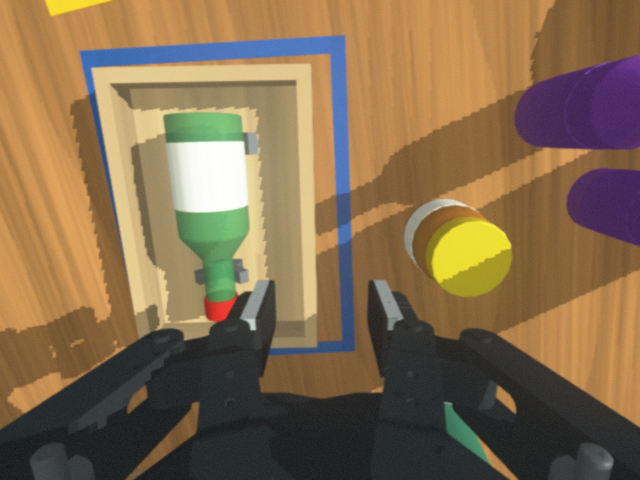

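The bottle is in its cradle. The near wall's rim runs from (304,75) to (311,335) and the jaws are centred at column 320. I'll convert the wall's position from this view.

Run:
```python
import pickle
from h import *
s,d=pickle.load(open('w3.pkl','rb'))
p,R=cur(s);T=np.eye(4);T[:3,:3]=R;T[:3,3]=p;T=T@d['hand_eye']
P=onz(d,[(92,68),(312,66),(318,347),(299,200),(314,200),(296,85),(303,322)],.036,T);print(P.round(4).tolist())
e=P[2]-P[1];print('len',np.linalg.norm(e),'yaw',np.degrees(np.arctan2(-e[0],e[1])))
m=(P[1]+P[2])/2; u=e/np.linalg.norm(e); n=np.array([u[1],-u[0],0]); print('near wall mid',m+.005*n,'centre',m+.075*n)
```

```text
[[0.662, 0.0351, 0.036], [0.5127, 0.0583, 0.036], [0.5445, 0.2748, 0.036], [0.538, 0.148, 0.036], [0.5268, 0.1498, 0.036], [0.5257, 0.0684, 0.036], [0.553, 0.2494, 0.036]]
len 0.2188123412388308 yaw -8.35776095130963
near wall mid [0.53356025 0.16579342 0.036     ] centre [0.60281684 0.15561866 0.036     ]
```

```bash
python3 s.py .533 .1645 .06 81.4 90
```

```text
t 10.83 pos [0.5256 0.1746 0.1577] z [-0.  0. -1.] x [-0.987  0.162  0.   ] q [ 0.6   0.3  -0.03 -0.   -1.25 -0.77] gap 0.0399 F [ 1.2 -0.4  0.2]
shift [-0.089 -0.088  0.977] turn [ 0.0001 -0.0001 -0.004 ] deg 0.7
```

>>> drive_tool(
  motion=[
    [[-0.09,-0.08,0.35],[0,0,0],32],
    [[-0.09,-0.08,0.7],[0,0,0],32],
    [[-0.09,-0.08,0.95],[0,0,0],32],
    [[-0.09,-0.08,0.95],[0,0,0],32],
  ],
)

```text
time: 11.17
tool_pos: [0.529, 0.1628, 0.0556]
tcp_rot: [-0.006, 0.082, 0.997, -0.004]
wrist_force: [-0.2, -1.1, -0.9]
finger_gap: 0.0321
```

```bash
python3 s.py .533 .1645 .016 81.4 90
```

```text
t 11.17 pos [0.529  0.1628 0.0556] z [-0.013 -0.006 -1.   ] x [-0.986  0.164  0.012] q [ 0.58  0.39 -0.17 -0.   -1.03 -0.74] gap 0.0321 F [-0.2 -1.1 -0.9]
shift [-0.042  0.027  0.395] turn [-0.0026 -0.0038 -0.0046] deg 1.2
```

>>> drive_tool(
  motion=[
    [[-0.042,0.027,0.12],[-0.0026,-0.0038,-0.0046],32],
    [[-0.042,0.027,0.24],[-0.0026,-0.0038,-0.0046],32],
    [[-0.042,0.027,0.34],[-0.0026,-0.0038,-0.0046],32],
    [[-0.042,0.027,0.38],[-0.0026,-0.0038,-0.0046],32],
    [[-0.042,0.027,0.38],[-0.0026,-0.0038,-0.0046],32],
    [[-0.042,0.027,0.38],[-0.0026,-0.0038,-0.0046],32],
  ],
)

```text
time: 11.67
tool_pos: [0.5336, 0.1648, 0.0182]
tcp_rot: [0.0, 0.075, 0.997, -0.0]
wrist_force: [0.7, 0.9, 0.9]
finger_gap: 0.0323
```

>>> drive_tool(
  motion=[
    [[0,0,0],[0,0,0],26],
    [[0,0,0],[0,0,0],20],
    [[0,0,0],[0,0,0],15],
    [[0,0,0],[0,0,0],10],
    [[0,0,0],[0,0,0],4],
    [[0,0,0],[0,0,0],4],
    [[0,0,0],[0,0,0],4],
    [[0,0,0],[0,0,0],4],
  ],
  newtons=50,
)

```text
time: 12.33
tool_pos: [0.5346, 0.165, 0.0191]
tcp_rot: [0.002, 0.074, 0.997, 0.0]
wrist_force: [1.7, -0.4, 5.7]
finger_gap: 0.0087
```

```bash
cat > f.py <<'E'
from h import *
from plant import robot
y=np.radians(3.27);n=np.array([.606,-.1566])-.07*np.array([np.cos(y),np.sin(y)]);print('final wall mid',n)
s=robot.state();show(s,[n[0],n[1],s['tool_pos'][2]],Rtool(93.27,90))
E
python3 f.py
```

```text
final wall mid [ 0.53611397 -0.16059289]
t 12.33 pos [0.5346 0.165  0.0191] z [ 0.003  0.    -1.   ] x [-0.989  0.148 -0.003] q [ 0.58  0.43 -0.22  0.   -0.92 -0.73] gap 0.0087 F [ 1.7 -0.4  5.7]
shift [-4.980e-01 -3.218e+00 -1.000e-03] turn [ 0.0001  0.001  -0.0656] deg 11.8
```

>>> drive_tool(
  motion=[
    [[0,-0.02,0],[0,0,0],4],
    [[-0.01,-0.06,0],[0,0,-0.001],4],
    [[-0.02,-0.12,0],[0,0,-0.002],4],
    [[-0.03,-0.2,0],[0,0,-0.004],4],
    [[-0.045,-0.3,0],[0,0,-0.006],4],
    [[-0.06,-0.4,0],[0,0,-0.008],4],
    [[-0.08,-0.5,0],[0,0,-0.01],4],
    [[-0.09,-0.6,0],[0,0,-0.012],4],
    [[-0.11,-0.7,0],[0,0,-0.014],4],
    [[-0.125,-0.8,0],[0,0,-0.016],4],
    [[-0.13,-0.86,0],[0,0,-0.017],4],
    [[-0.14,-0.9,0],[0,0,-0.018],4],
    [[-0.14,-0.9,0],[0,0,-0.018],4],
  ],
)

```text
time: 13.42
tool_pos: [0.535, 0.0741, 0.0191]
tcp_rot: [0.002, 0.046, 0.999, 0.001]
wrist_force: [0.2, 2.7, 1.5]
finger_gap: 0.0085
```

```bash
python3 f.py
python3 - <<'E'
from plant import eyes
from h import *
d=eyes.read_camera('top')
cv2.imwrite('pics/c5.png',cv2.resize(d['pixels'][130:280,170:450,::-1],(784,420),interpolation=cv2.INTER_CUBIC))
E
```

```text
final wall mid [ 0.53611397 -0.16059289]
t 13.42 pos [0.535  0.0741 0.0191] z [ 0.003  0.001 -1.   ] x [-0.996  0.092 -0.003] q [ 0.43  0.4  -0.27  0.   -0.9  -0.52] gap 0.0085 F [0.2 2.7 1.5]
shift [-0.227 -2.336 -0.003] turn [ 0.0004  0.001  -0.0476] deg 8.6
```

View pics/c5.png

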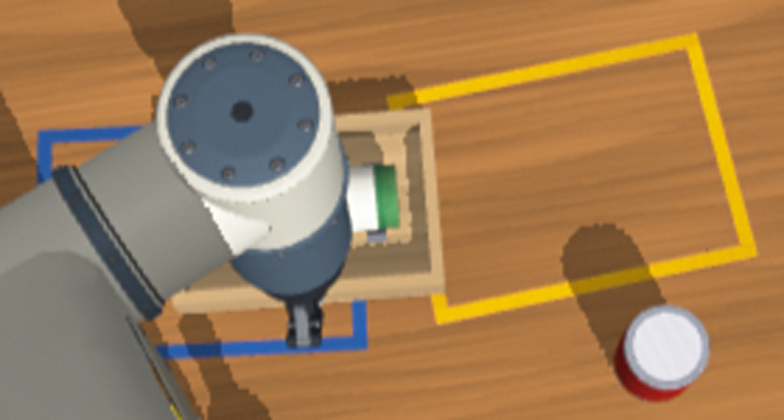

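>>> drive_tool(
  motion=[
    [[0,-0.03,0],[0,0,-0.001],4],
    [[-0.01,-0.08,0],[0,0,-0.002],4],
    [[-0.015,-0.16,0],[0,0,-0.003],4],
    [[-0.025,-0.26,0],[0,0,-0.005],4],
    [[-0.035,-0.36,0],[0,0,-0.007],4],
    [[-0.045,-0.46,0],[0,0,-0.009],4],
    [[-0.055,-0.56,0],[0,0,-0.011],4],
    [[-0.065,-0.66,0],[0,0,-0.013],4],
    [[-0.075,-0.76,0],[0,0,-0.015],4],
    [[-0.083,-0.84,0],[0,0,-0.017],4],
    [[-0.09,-0.9,0],[0,0,-0.018],4],
    [[-0.09,-0.9,0],[0,0,-0.018],4],
  ],
)

```text
time: 14.47
tool_pos: [0.5357, -0.0166, 0.0191]
tcp_rot: [0.002, 0.018, 1.0, 0.0]
wrist_force: [0.4, 1.3, 2.1]
finger_gap: 0.0086
```

```bash
python3 f.py
```

```text
final wall mid [ 0.53611397 -0.16059289]
t 14.47 pos [ 0.5357 -0.0166  0.0191] z [ 0.003  0.001 -1.   ] x [-0.999  0.036 -0.003] q [ 0.26  0.39 -0.28  0.   -0.9  -0.3 ] gap 0.0086 F [0.4 1.3 2.1]
shift [-5.600e-02 -1.439e+00 -1.000e-03] turn [ 0.0003  0.001  -0.0296] deg 5.3
```

>>> drive_tool(
  motion=[
    [[0,-0.03,0],[0,0,-0.001],4],
    [[0,-0.08,0],[0,0,-0.002],4],
    [[-0.01,-0.16,0],[0,0,-0.003],4],
    [[-0.01,-0.26,0],[0,0,-0.005],4],
    [[-0.015,-0.36,0],[0,0,-0.007],4],
    [[-0.02,-0.46,0],[0,0,-0.009],4],
    [[-0.02,-0.56,0],[0,0,-0.011],4],
    [[-0.025,-0.66,0],[0,0,-0.013],4],
    [[-0.03,-0.76,0],[0,0,-0.015],4],
    [[-0.035,-0.84,0],[0,0,-0.017],4],
    [[-0.035,-0.9,0],[0,0,-0.018],4],
    [[-0.035,-0.9,0],[0,0,-0.018],4],
  ],
)

```text
time: 15.47
tool_pos: [0.536, -0.1067, 0.0191]
tcp_rot: [0.002, -0.01, 1.0, 0.0]
wrist_force: [0.9, 1.7, 3.5]
finger_gap: 0.0087
```

```bash
python3 f.py
python3 - <<'E'
from plant import eyes
from h import *
d=eyes.read_camera('top')
cv2.imwrite('pics/c6.png',cv2.resize(d['pixels'][130:280,250:450,::-1],(800,600),interpolation=cv2.INTER_CUBIC))
import pickle;pickle.dump(d,open('t6.pkl','wb'))
E
```

```text
final wall mid [ 0.53611397 -0.16059289]
t 15.47 pos [ 0.536  -0.1067  0.0191] z [ 0.003  0.001 -1.   ] x [-1.    -0.021 -0.003] q [ 0.09  0.41 -0.25 -0.   -0.91 -0.07] gap 0.0087 F [0.9 1.7 3.5]
shift [ 0.01  -0.539 -0.001] turn [ 0.0003  0.001  -0.0116] deg 2.1
```

View pics/c6.png

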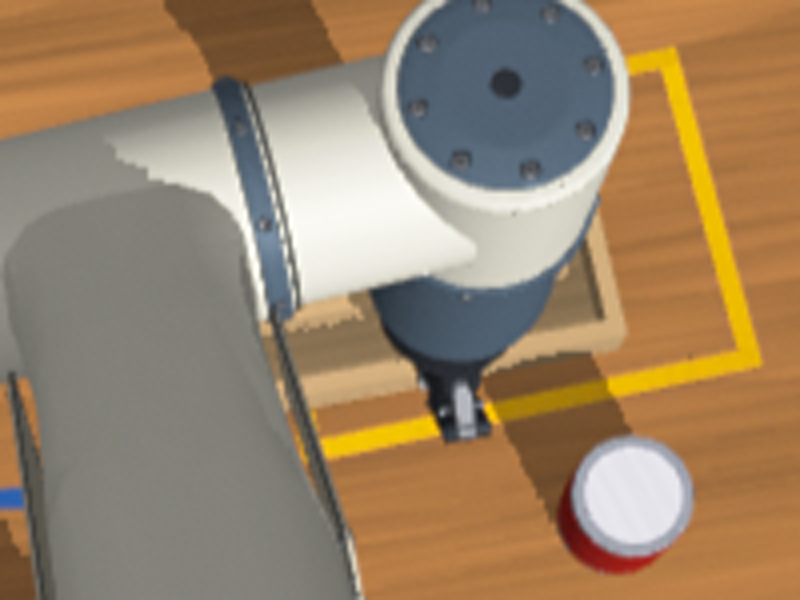

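>>> drive_tool(
  motion=[
    [[0,-0.03,0],[0,0,-0.001],4],
    [[0,-0.08,0],[0,0,-0.002],4],
    [[0,-0.16,0],[0,0,-0.004],4],
    [[0,-0.26,0],[0,0,-0.006],4],
    [[0.005,-0.36,0],[0,0,-0.008],4],
    [[0.01,-0.44,0],[0,0,-0.01],4],
    [[0.01,-0.5,0],[0,0,-0.0116],4],
    [[0.01,-0.54,0],[0,0,-0.0116],4],
    [[0.01,-0.54,0],[0,0,-0.0116],4],
    [[0.01,-0.54,0],[0,0,-0.0116],10],
    [[0.01,-0.54,0],[0,0,-0.0116],16],
    [[0.01,-0.54,0],[0,0,-0.0116],22],
    [[0.01,-0.54,0],[0,0,-0.0116],28],
    [[0.01,-0.54,0],[0,0,-0.0116],32],
    [[0.01,-0.54,0],[0,0,-0.0116],32],
  ],
)

```text
time: 16.77
tool_pos: [0.5357, -0.1609, 0.0188]
tcp_rot: [0.001, -0.028, 1.0, 0.0]
wrist_force: [-0.7, -0.5, 0.5]
finger_gap: 0.0319
```

>>> drive_tool(
  motion=[
    [[0,0,-0.15],[0,0,0],32],
    [[0,0,-0.35],[0,0,0],32],
    [[0,0,-0.6],[0,0,0],32],
    [[0,0,-1],[0,0,0],32],
    [[0,0,-1],[0,0,0],32],
  ],
)

```text
time: 17.18
tool_pos: [0.5396, -0.1623, 0.1266]
tcp_rot: [0.007, -0.029, 1.0, -0.002]
wrist_force: [1.9, -0.7, 1.1]
finger_gap: 0.032
```

>>> drive_tool(
  motion=[
    [[1,1,-0.5],[0,0,0],32],
    [[1,1,-0.5],[0,0,0],32],
    [[1,1,-0.5],[0,0,0],32],
    [[1,1,-0.5],[0,0,0],32],
    [[1,1,-0.5],[0,0,0],32],
  ],
)

```text
time: 17.6
tool_pos: [0.4319, -0.0664, 0.1773]
tcp_rot: [0.01, -0.03, 0.999, -0.001]
wrist_force: [-0.4, -0.9, -0.4]
finger_gap: 0.0318
```

>>> drive_tool(
  motion=[
    [[1,1,-0.5],[0,0,0],32],
    [[1,1,-0.5],[0,0,0],32],
    [[1,1,-0.5],[0,0,0],32],
    [[1,1,-0.5],[0,0,0],32],
    [[1,1,-0.5],[0,0,0],32],
  ],
)

```text
time: 18.02
tool_pos: [0.3238, 0.0296, 0.2272]
tcp_rot: [0.012, -0.032, 0.999, 0.0]
wrist_force: [0.6, -0.8, -0.1]
finger_gap: 0.0316
```

Run:
```python
from plant import eyes
from h import *
d=eyes.read_camera('top')
cv2.imwrite('pics/c7.png',cv2.resize(d['pixels'][135:255,290:450,::-1],(800,600),interpolation=cv2.INTER_CUBIC))
import pickle;pickle.dump(d,open('t7.pkl','wb'))
m=mask(d,(18,150,120),(30,255,255)); z=np.zeros_like(m); z[130:255,300:450]=m[130:255,300:450]
r=cv2.minAreaRect((onz(d,np.argwhere(z)[:,::-1],0)[:,:2]*1000).astype(np.float32));print(r)
```

```text
((605.9761962890625, -156.5887908935547), (206.5922088623047, 275.6311340332031), 3.284573554992676)
```

View pics/c7.png

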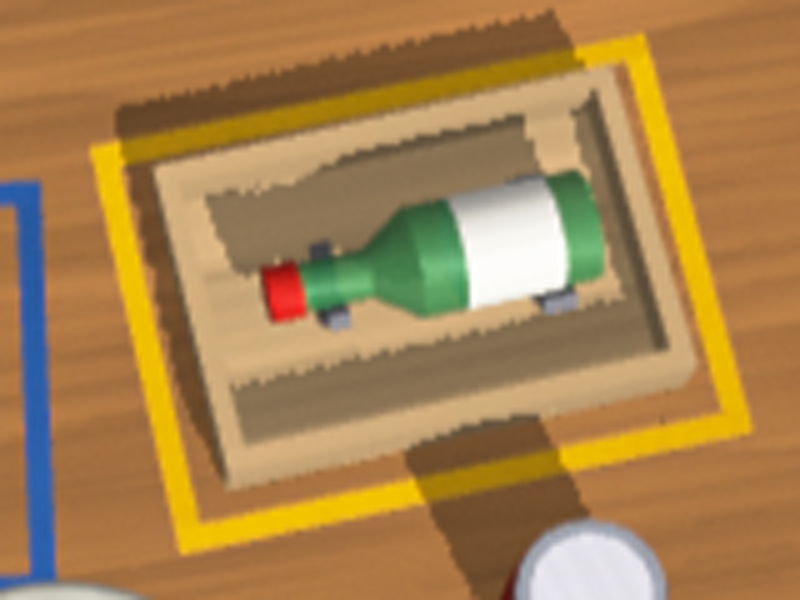

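Run:
```python
from h import *
import pickle
d=pickle.load(open('t7.pkl','rb'))
P=onz(d,np.array([(155,168),(613,68),(694,360),(225,462)])/5+[290,135],.036)[:,:2];print(P.round(4).tolist())
u=(P[0]-P[1]+P[3]-P[2]);yaw=np.arctan2(-u[0],u[1]);c=P.mean(0)
y=np.radians(3.28);e=np.array([[np.cos(y),np.sin(y)],[-np.sin(y),np.cos(y)]])@(c-[.606,-.1566])
print('centre',c,'yaw',np.degrees(yaw),'err mark frame',e.round(4),'sizes',np.linalg.norm(P[0]-P[1]),np.linalg.norm(P[1]-P[2]),np.linalg.norm(P[2]-P[3]))
F=onz(d,np.array([(230,488),(690,386)])/5+[290,135],0)[:,:2]; print('near foot mid',F.mean(0))
```

```text
[[0.6701, -0.0425], [0.685, -0.2614], [0.54, -0.2704], [0.5264, -0.0519]]
centre [ 0.60534706 -0.15655267] yaw 3.724229608073774 err mark frame [-0.0006  0.0001] sizes 0.21946325896707167 0.14526626616124322 0.21895912077853136
near foot mid [ 0.5297301  -0.16466593]
```

Tray centre is within 1 mm of the yellow mark's centre and turned about 0.5°. The bottle is in its cradle and the arm is clear, so I'm handing in.

```bash
python3 -c "
from plant import close_job
print(close_job())"
```

```text
the job is handed in; nothing more can be done
None
```

The bottle is lying in its cradle, the loaded tray stands inside the yellow outline, and the job was handed in at about 18 s of the 61 s. The hand-in gives no verdict.

- **What I did:** I gripped the green bottle across the body from the side and laid it in the cradle with the cap towards the narrow notch. Then I let go, pinched the tray's near wall and slid it about 0.32 m along the table into the yellow outline, turning it about 12°.
- **Tray, last top image:** its centre measured about 1 mm from the yellow mark's centre and its turn about 0.5° (0.01 rad) off. One check disagreed by a few millimetres: the foot of the near wall gave a position about 5 mm off, but that edge was only roughly picked.
- **Bottle:** after laying, its middle was about 1 mm from the cradle point along the tray. In the last image it still lies in both notches; I did not measure that position again.
- **Arm and other goods:** the arm stands clear of everything. I saw no contact with the other goods, but did not measure their positions at the end.

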